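# Lock the shaker carriage with its pin

## Task

Lock the bench shaker's carriage for loading: take the long lock pin from the parking block, slide the carriage across until its hole lines up with the hidden hole in the bar beneath it (found by feel, the pin drops in), and push the pin through both, fully home with its shoulder on the carriage. Let go of it, and leave the short spare pin and everything else on the bench as it stands.

Things in the scene. Friction and masses are not known exactly. Their poses are not given: they have to be found in the camera images.
- shaker: White bench shaker, 190 x 270 mm, 160 mm high, fixed; its deck slopes up to the rear at 30 degrees. Origin on the bench under it; x horizontal from low front to high rear, y left across the deck, z up. An aluminium carriage slides across the deck. Hidden under it, 12 mm below the carriage plate's upper face, is a fixed steel lock bar with one hole (12.5 mm bore, 24 mm deep, 1 mm chamfer).
- carriage (a joint): Carriage travel across the deck, m: 0 fully right (shaker -y), 0.07 fully left (+y). Starts at 0 to 0.012. About 2 N of friction, no spring, stays where left. The bar's hole lies on the line along which the carriage hole travels; the two line up at one value between 0.024 and 0.054, different each time, that can only be found by feel.
- carriage_hole (a point): Centre of the 12 mm through hole (1 mm chamfer) in the 10 mm thick carriage plate, at its upper face, 100 mm above the bench. z: the hole's axis, up out of the plate, 30 degrees from vertical, leaning to the shaker's low front; y: direction of travel; x: up the slope. A rack of capped tubes begins 48 mm up the slope, 28 mm high (caps 52 mm) off the plate. Plate underside is 2 mm above the bar.
- carriage_tab (a point): Middle of the top edge of the upright tab at the left end of the carriage plate, by which the carriage can be pushed: 42 mm long up the slope, 12 mm thick across y, 28 mm high off the plate, 92 mm left of the carriage hole. Axes as for the carriage hole.
- lock_pin: Long plain steel pin standing shank down in the block. Origin: centre of its shoulder (underside of the head); z from shank to head. Head: plain cylinder 22 mm across, 36 mm high. Shank: 10 mm across, 32 mm long, the last 5 mm tapering to 5 mm across. 63 to 117 g. With the holes lined up it goes in until the shoulder rests on the carriage plate.
- short_pin: A spare pin of another kind in the block's other hole, not wanted: flat disc head 34 mm across and 12 mm high, 10 mm shank only 16 mm long. Origin at the centre of its shoulder, z up.
- pin_block: Grey plastic parking block, 60 x 140 x 45 mm high, fixed. Origin at the centre of its underside; long side along its y. Two 12 mm holes, 38 mm deep, 35 mm either side of the middle along y; either pin may stand in either hole, its shoulder on the block's top.
- bottle: Bystander: amber glass bottle, 60 mm across and 130 mm tall. Origin at the centre of its underside.
- beaker: Bystander: clear glass beaker, 70 mm across and 90 mm tall. Origin at the centre of its underside.
- vial: Bystander: small clear vial with a screw cap, 26 mm across and 55 mm tall. Origin at the centre of its underside.
- tape: Bystander: white paper-coloured ring (roll of tape) lying flat, 80 mm across, 20 mm high. Origin at the centre of its underside.
- spatula: Bystander: flat steel spatula, 180 mm long, lying on the bench. Origin at the centre of its underside.
- tip_tray: Bystander: open blue plastic tray, 90 x 120 x 35 mm. Origin at the centre of its underside.
- notebook: Bystander: blue notebook, 120 x 170 x 12 mm, lying flat. Origin at the centre of its underside.
Things that resemble listed ones, but are neither listed nor needed, are in the scene too. Leave any yellow look-alike of the lock_pin alone.

How it is judged:
On the way:
1. the pin has been lifted clear of the parking block (z of lock_pin in the frame of pin_block above 0.08 m), for 0.1 s.
At the end, for the whole second after the job is handed in: The lock pin stands through the carriage's hole and the bar's hole, its shoulder within 4 mm of the carriage hole's mouth centre (so fully home) and its axis within 7 degrees of the hole's, the carriage therefore locked at 21 to 57 mm of travel; the pin is let go and at rest (distance between lock_pin and carriage_hole below 0.004 m and angle between the z axis of lock_pin and the z axis of carriage_hole, either way round below 0.12 rad and value of joint carriage between 0.021 and 0.057 m and linear speed of lock_pin below 0.02 m/s and angular speed of lock_pin below 0.3 rad/s and contact force between the fingers and lock_pin below 0.05 N); the robot touches nothing.
It fails at once if a bystander or the spare pin is moved by more than 25 mm (distance of any of bottle, beaker, vial, tape, spatula, tip_tray, notebook, short_pin from where it was at the start of the episode above 0.025 m).
It fails at once if the bottle, beaker or vial is knocked over (angle between any of bottle, beaker, vial's own z axis and vertical above 0.5 rad).
It also fails if it takes over 58 s, if anything falls off the work surface, if the arm or the gripper's body presses on something with over 40 N, if the wrist force passes 120 N, or if a joint passes its speed limit or range.

## Robot

A 6-joint arm with a two-finger parallel gripper is mounted at the origin on the work surface. World frame = base frame: x ahead of the robot, y to its left, z up, the work surface at z = 0. Lengths are in m, angles in rad, forces in N, time in s.
With the tool pointing down it reaches from about 0.35 to 0.85 m from the base axis. Payload 8.1 kg.
Tool frame: the origin (TCP) lies between the finger pads; the fingertips stand 11 mm ahead of it and the grasp point (between the pads) lies 8 mm behind it; y points along the fingers, x is the direction in which the jaws open and shut, and the axes are right-handed (so a half turn about y gives the same grasp; the last joint's range is limited). The gripper opens to 93 mm and grips with 3 to 60 N. Pads are 15 mm wide; open, the fingers measure 128 mm over their backs; the gripper's body (75 mm by 188 mm) begins 65 mm behind the grasp point.
Start: joints at [1.205, 0.13, 1.488, -0, 1.523, -0.085], TCP at [0.166, 0.577, 0.23] pointing down, gripper open.
Joint ranges: [-2.96, 2.96], [-0.89, 2.26], [0.02, 2.5], [-1.34, 4.48], [0, 2.73], [-2.66, 2.66]. Speed limits (rad/s): [2.39, 2.39, 2.79, 3.14, 3.14, 3.14].

## Interface

Orientations are given as a rotation vector (axis times angle).
In Python, from plant import readout, optics, robot gives the robot as it stands.
- The arm moves only by the shell command python3 -m creep 'ROWS' [FORCE]. ROWS is JSON, a list that holds one entry, the list of rows, each a list of 7 numbers: the closure, from 0 (fully open) to 1 (shut), then the shift along the tool's x, y, z in cm, then the turn, a rotation vector about the tool's x, y, z in degrees. In form: [[[grip, x, y, z, wx, wy, wz], ...]]. A call has exactly 8 rows; each row shifts and turns the pose as measured when the row begins, along the tool's axes as they then stand; what a row does not reach is not made up. A row lasts 1/10 s, in which the tool goes at most 50 mm and 8.59 degrees, less where a joint would pass 70% of its speed; a pose out of reach is approached as far as the arm can. A call is refused whole if a number of a shift passes 5 or a number of a turn 8.59, either way. A call with a gripper value outside its range is refused whole. The fingers move at their own pace and stop on an object; FORCE is the grip in N (left out, the last holds). Time passes only in rows, so rows that do not move let the fingers close, or fill a call up. It gives the time, the measured TCP pose, the force and the opening at its end, in the units of the state.
- readout.read_state(): the state, without advancing time (a new reading comes with each control period).
- optics.read_camera(name): name is "side" or "top"; returns a dict with "frame" (400x640x3 uint8, red, green, blue), "depth" (400x640 float32, m along the optical axis (not along the pixel's ray), 0 where there is no reading), "intrinsics" (3x3 intrinsics, pixels), "R" (3x3) and "t" (3): a world point X has camera coordinates R X + t. Camera axes: x right, y down, z forward; pixel columns grow to the right and rows downward; lengths in m; the calibration is good to about 2 mm. A picture is of the moment at which its call begins.
- robot.close_job(): hands the job in, once; it reports no verdict.
The state is a dict: "t": time; "q": joint angles; "dq": joint speeds; "joint_torque": joint torques, N m; "tool_pos": TCP position; "orientation": TCP orientation; "force": force on the tool from outside, world axes, zero at the start; "wrist_torque": the same for the moment, N m; "opening": finger opening in m.
Only numpy, scipy, OpenCV 4.12 (cv2) and the standard library are available. Lean on these libraries where they do the work, as an engineer would, in place of code of your own. Each camera call takes 0.05 s, during which the arm holds its last target. There are 200 camera calls.

## Working session

There is one attempt and no reset: what is moved stays moved. The work goes in short steps, Python scripts to look and compute and a shell command to move; the robot and the scene stay as the last step left them, time stands still between calls to the robot, and variables do not carry over. Pictures are saved under pics/ and viewed, about 8 in all and at most 12, crops included, and the job is handed in when it is done.

```bash
ls; mkdir -p pics; cat > h.py <<'E'
import numpy as np, cv2, pickle
from plant import readout, optics, robot
def snap(n,tag):
    c=optics.read_camera(n); pickle.dump(c,open(f'{tag}.pkl','wb')); cv2.imwrite(f'pics/{tag}.png',c['frame'][:,:,::-1]); return c
def load(tag): return pickle.load(open(f'{tag}.pkl','rb'))
def cloud(c):
    K=c['intrinsics'];d=c['depth'];v,u=np.mgrid[:d.shape[0],:d.shape[1]]
    P=np.stack([(u-K[0,2])/K[0,0]*d,(v-K[1,2])/K[1,1]*d,d],-1)
    return (P-c['t'])@c['R']
def ray(c,u,v,z):
    K=c['intrinsics'];d=c['R'].T@np.array([(u-K[0,2])/K[0,0],(v-K[1,2])/K[1,1],1]);o=-c['R'].T@c['t']
    return o+d*(z-o[2])/d[2]
def proj(c,X):
    p=c['R']@np.asarray(X)+c['t'];p=c['intrinsics']@p;return p[:2]/p[2]
E
python3 - <<'E'
from h import *
for n in('top','side'):
    c=snap(n,n+'0');print(n,-c['R'].T@c['t'],c['R'][2],c['intrinsics'][0])
a=cv2.imread('pics/top0.png');b=cv2.imread('pics/side0.png')
print(readout.read_state())
E
```

```text
pics
top [0.39198848 0.0349963  1.27820044] [ 0.12731007 -0.00244747 -0.99185995] [396.22930464   0.         318.34595744]
side [ 0.13199185 -0.57911883  0.81416967] [ 0.40618521  0.59226119 -0.69587374] [361.37203117   0.         320.32527646]
{'t': 0.1, 'q': array([ 1.20461214e+00,  1.31094139e-01,  1.48918317e+00,  7.47834086e-08,
        1.52302550e+00, -8.53926745e-02]), 'dq': array([ 0.00171081, -0.00057069, -0.00398314, -0.0019289 ,  0.00168772,
       -0.00084682]), 'joint_torque': array([ 9.20617495e-04, -5.61346328e+01, -4.93096089e+01,  7.70181860e-02,
        2.92386278e-02, -7.29585122e-05]), 'tool_pos': array([0.16606002, 0.57602942, 0.22868025]), 'orientation': array([-1.32997622, -0.99883208,  1.0012429 ]), 'force': array([-0.11834292, -0.43276637, -0.48022779]), 'wrist_torque': array([ 0.00809092,  0.00807651, -0.03855662]), 'opening': 0.09279833826359116}
```

View pics/top0.png

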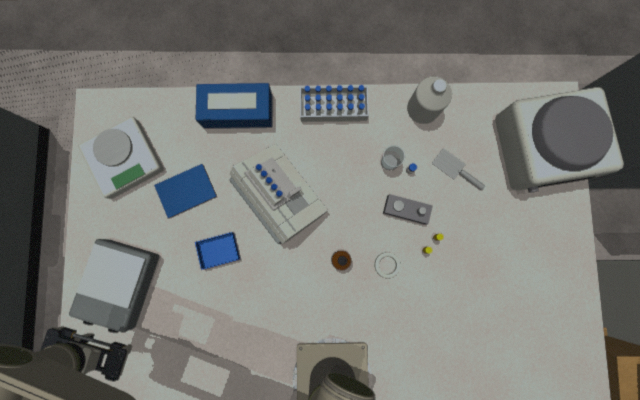

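View pics/side0.png

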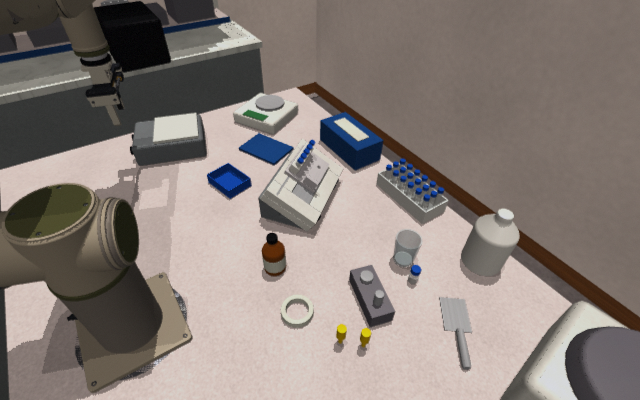

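The top view shows the block at (408,208), with a wide head at (399,205) and a narrower one at (422,211). The shaker is around (280,195). Things that could be taken for the lock pin:
- the heads at top (399,205) and (422,211), side (366,276) and (378,297)
- the yellow look-alikes at top (439,237) and (428,250)

I'll check these in one close crop.

```bash
python3 - <<'E'
from h import *
a=cv2.imread('pics/top0.png');b=cv2.imread('pics/side0.png')
f=lambda im,x,y,w,h:cv2.resize(im[y:y+h,x:x+w],(400,300),interpolation=cv2.INTER_CUBIC)
o=np.vstack([np.hstack([f(a,222,140,120,105 and 90+15),f(b,255,135,100,100)]),np.hstack([f(a,378,185,64,48),f(b,340,255,64,76)])])
cv2.imwrite('pics/crop1.png',o)
T=load('top0');C=cloud(T)
for u,v in[(399,205),(422,211),(410,208),(388,198),(300,200),(280,225),(300,225),(315,208)]:print(u,v,C[v,u].round(4))
E
```

```text
399 205 [ 0.5271 -0.2178  0.0576]
422 211 [ 0.5049 -0.2811  0.0846]
410 208 [ 0.5189 -0.2551  0.0423]
388 198 [ 0.5506 -0.186   0.049 ]
300 200 [0.5439 0.0879 0.0816]
280 225 [0.4652 0.1437 0.1364]
300 225 [0.4663 0.0875 0.1052]
315 208 [0.5204 0.0427 0.067 ]
```

View pics/crop1.png

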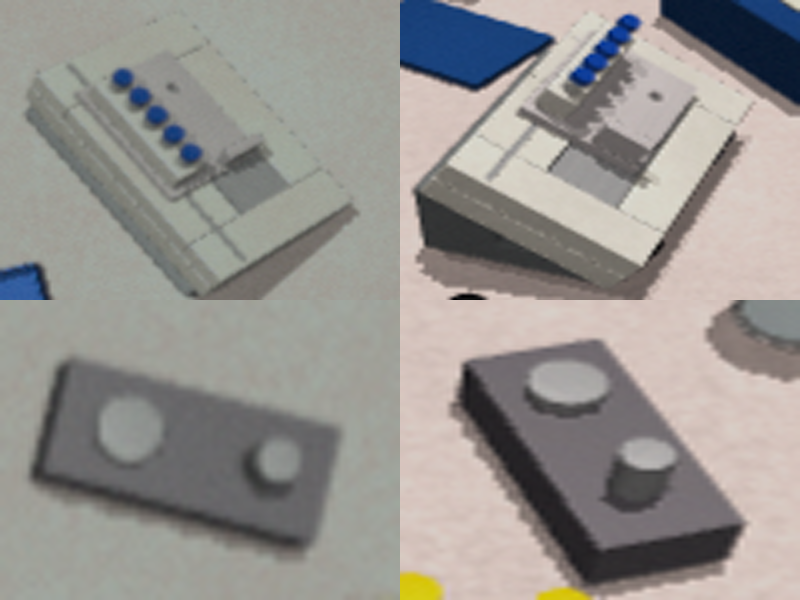

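The pin standing tall at top (422,211) / side (378,297) is the lock pin: narrow head, with depth giving its top at about 81 mm. The flat disc is the spare. The carriage hole is at about top (273.6,170.8) and side (319,167). Next I'll measure these precisely.

```bash
cat >> h.py <<'E'
from scipy.spatial.transform import Rotation as Ro
def tri(ca,pa,cb,pb):
    o=[];d=[]
    for c,p in((ca,pa),(cb,pb)):
        K=c['intrinsics'];o.append(-c['R'].T@c['t']);v=c['R'].T@np.array([(p[0]-K[0,2])/K[0,0],(p[1]-K[1,2])/K[1,1],1]);d.append(v/np.linalg.norm(v))
    s=np.linalg.lstsq(np.stack([d[0],-d[1]],1),o[1]-o[0],rcond=None)[0]
    A,B=o[0]+s[0]*d[0],o[1]+s[1]*d[1];return (A+B)/2,np.linalg.norm(A-B)
def blob(mask,w,x0,y0):
    ys,xs=np.nonzero(mask);ww=w[mask];return np.array([(xs*ww).sum()/ww.sum()+x0,(ys*ww).sum()/ww.sum()+y0]),mask.sum()
def dark(c,u,v,r=4):
    g=cv2.cvtColor(c['frame'],cv2.COLOR_RGB2GRAY).astype(float)[v-r:v+r+1,u-r:u+r+1]
    w=np.clip(np.median(g)-12-g,0,None);return blob(w>0,w,u-r,v-r)
E
python3 - <<'E'
from h import *
T=load('top0');S=load('side0')
a=dark(T,274,171);b=dark(S,319,167);print('hole px',a,b);print(tri(T,a[0],S,b[0]),ray(T,*a[0],.1),ray(S,*b[0],.1))
# lock pin head top
np.set_printoptions(linewidth=200)
for c,x0,y0,w,h in((T,414,203,16,16),(S,368,286,20,24)):
    print(cv2.cvtColor(c['frame'],cv2.COLOR_RGB2GRAY)[y0:y0+h,x0:x0+w])
# caps
for c,(x0,y0,x1,y1),n in((T,(250,155,290,205),'T'),(S,(290,135,325,175),'S')):
    hsv=cv2.cvtColor(c['frame'],cv2.COLOR_RGB2HSV)[y0:y1,x0:x1];m=((hsv[...,0]>100)&(hsv[...,0]<130)&(hsv[...,1]>140)).astype(np.uint8)
    k,l,st,ce=cv2.connectedComponentsWithStats(m)
    P=[ray(c,*(ce[i]+[x0,y0]),.172) for i in range(1,k) if st[i,4]>8];print(n,st[1:,4],np.array(P).round(4))
    P=np.array(P)[:,:2];v=np.linalg.svd(P-P.mean(0))[2][0];print('caps yaw',np.degrees(np.arctan2(v[1],v[0])))
s=readout.read_state();print(Ro.from_rotvec(s['orientation']).as_matrix().round(3))
# plane of plate around hole
C=cloud(T)
for (u0,v0,u1,v1) in((268,168,278,176),(295,185,310,200)):
    Q=C[v0:v1,u0:u1].reshape(-1,3);n=np.linalg.svd(Q-Q.mean(0))[2][2];n*=np.sign(n[2]);print('n',n,np.degrees(np.arctan2(n[1],n[0])))
E
```

```text
hole px (array([273.04615385, 170.14358974]), np.int64(13)) (array([318.40936864, 166.66395112]), np.int64(13))
(array([0.63377623, 0.16820453, 0.09873563]), np.float64(0.0005708713705826463)) [0.63377415 0.16793299 0.1       ] [0.63261453 0.1669787  0.1       ]
[[100 102 102 103 104 104 104 106 108 116 121 135 144 147 151 155]
 [100 105 103 100 102 104 102  99 100 104 106 106 109 117 127 137]
 [102 102 104 102 101 102 101 104 101 101 103 103 103 104 105 106]
 [103 103 101 102 103 103 101 107 108 108 102 103 101 100 100 100]
 [102 104 103 100 100  97 112 124 128 124 119 107 103 101 103 102]
 [102 100 101  96  86  94 128 143 142 142 135 121 103  97 101  98]
 [104 102  92  77  74 108 144 144 145 143 138 132 107 101 103 101]
 [102  99  88  63  72 113 145 147 144 142 139 133 108 102 103 101]
 [105  98  85  56  68 104 145 146 146 143 142 133 105 102 102 102]
 [105  99  89  61  55  82 131 146 143 144 139 122 105 102 102 101]
 [101 102  96  72  57  63  93 123 127 127 120 103 101 100 104 102]
 [105 106 102  90  69  59  63  72  80  81  84 100 100  99 101 104]
 [103 105 104  98  82  70  67  70
[... 2001 characters left out ...]
109  73  61  59  61  63  76  84 116 114 114 116 115 114 115]
 [116 115 116 116 117 114 108  77  76  76  84 114 116 117 115 116 116 115 114 115]
 [110 117 115 116 115 115 115 115 116 115 116 115 115 116 114 116 116 114 115 115]]
T [19 22 22 21 23] [[0.6293 0.2016 0.172 ]
 [0.6107 0.1874 0.172 ]
 [0.5912 0.1725 0.172 ]
 [0.5723 0.1578 0.172 ]
 [0.5532 0.1435 0.172 ]]
caps yaw -142.5946661978445
S [ 26 119  10] [[0.6724 0.2054 0.172 ]
 [0.59   0.173  0.172 ]
 [0.5607 0.2117 0.172 ]]
caps yaw -177.26720347922506
[[ 0.277 -0.001 -0.961]
 [ 0.961 -0.002  0.277]
 [-0.002 -1.     0.   ]]
n [ 0.4438543  -0.44394517  0.77839967] -45.00586464350239
n [0.36946268 0.92587415 0.07908467] 68.24592427723303
```

```bash
cat >> h.py <<'E'
YS=np.array([-.794,-.607,0]);YS/=np.linalg.norm(YS);XS=np.array([-YS[1]*-1,0,0])
XS=np.cross(YS,[0,0,1]);HZ=-XS*.5+np.array([0,0,np.sqrt(.75)])
def pose(approach,jaw): 
    y=np.array(approach,float);y/=np.linalg.norm(y);x=np.array(jaw,float);x-=y*(x@y);x/=np.linalg.norm(x);return np.stack([x,y,np.cross(x,y)],1)
RV=pose([0,0,-1],-YS); RH=pose(-HZ,-YS)
def plan(pos,R,step=4.5,ang=8.,n=8):
    s=readout.read_state();p=s['tool_pos'].copy();A=Ro.from_rotvec(s['orientation']).as_matrix();pos=np.array(pos)
    print('t %.2f'%s['t'],p.round(4),'F',s['force'].round(1),'open %.4f'%s['opening'],'q',s['q'].round(2))
    for i in range(n):
        w=Ro.from_matrix(A.T@R).as_rotvec(degrees=True);m=np.linalg.norm(w);w=w*min(1,ang/max(m,1e-9))
        d=A.T@(pos-p)*100;m=np.linalg.norm(d);d=d*min(1,step/max(m,1e-9))
        d=d.round(2)+0;w=w.round(1)+0
        print([*map(float,d),*map(float,w)])
        p=p+A@d/100;A=A@Ro.from_rotvec(w,degrees=True).as_matrix()
    print('left',(pos-p).round(3))
E
python3 - <<'E'
from h import *
T=load('top0');S=load('side0')
print(XS,HZ)
g=lambda c:cv2.cvtColor(c['frame'],cv2.COLOR_RGB2GRAY).astype(float)
w=np.clip((g(T)[205:216,417:429]-105)/38,0,1);a=blob(w>0.15,w,417,205)
w=np.clip((g(S)[288:299,374:385]-114)/55,0,1);b=blob(w>0.15,w,374,288)
print(a,b,tri(T,a[0],S,b[0]),ray(T,*a[0],.081),ray(S,*b[0],.081))
plan([.42,.15,.24],RV)
E
```

```text
[-0.60733869  0.79444303  0.        ] [ 0.30366934 -0.39722151  0.8660254 ]
(array([422.32176122, 210.0084674 ]), np.int64(40)) (array([379.42749096, 293.23084512]), np.int64(68)) (array([ 0.50813007, -0.28267705,  0.08301329]), np.float64(0.00017406655356861655)) [ 0.50825161 -0.28316219  0.081     ] [ 0.50924789 -0.28189807  0.081     ]
t 0.10 [0.1661 0.576  0.2287] F [-0.1 -0.4 -0.5] open 0.0928 q [ 1.2   0.13  1.49  0.    1.52 -0.09]
[-3.07, -0.1, -3.28, 0.0, 8.0, 0.0]
[-2.59, -0.1, -3.68, 0.0, 8.0, 0.0]
[-2.05, -0.1, -4.0, 0.0, 8.0, 0.0]
[-1.47, -0.1, -4.25, 0.0, 8.0, -0.1]
[-0.87, -0.1, -4.41, 0.0, 4.5, 0.0]
[-0.52, -0.1, -4.47, 0.0, 0.0, 0.0]
[-0.52, -0.1, -4.47, 0.0, 0.0, 0.0]
[-0.52, -0.1, -4.47, 0.0, 0.0, 0.0]
left [ 0.07  -0.117  0.003]
```

```bash
python3 -m creep '[[[0,-3,-0.1,-3.3,0,8,0],[0,-2.6,-0.1,-3.7,0,8,0],[0,-2,-0.1,-4,0,8,0],[0,-1.5,-0.1,-4.2,0,8,0],[0,-0.9,-0.1,-4.4,0,4.5,0],[0,-0.5,-0.1,-4.5,0,0,0],[0,-0.5,-0.1,-4.5,0,0,0],[0,-0.5,-0.1,-4.5,0,0,0]]]' 40
python3 -c "
from h import *
plan([.5087,-.2825,.2],RV)"
```

```text
t: 0.9
tool_pos: [0.3479, 0.2564, 0.2318]
orientation: [-1.518, -0.492, 0.504]
force: [0.6, 0.4, 0.6]
opening: 0.0933
t 0.90 [0.3479 0.2564 0.2318] F [0.6 0.4 0.6] open 0.0933 q [ 0.52 -0.33  1.92 -0.    1.57 -0.12]
[-1.52, 0.28, -4.23, 0.2, -1.0, -0.5]
[-1.59, 0.25, -4.2, 0.0, 0.0, 0.0]
[-1.6, 0.25, -4.2, 0.0, 0.0, 0.0]
[-1.59, 0.25, -4.2, 0.0, 0.0, 0.0]
[-1.6, 0.25, -4.2, 0.0, 0.0, 0.0]
[-1.59, 0.25, -4.2, 0.0, 0.0, 0.0]
[-1.6, 0.25, -4.2, 0.0, 0.0, 0.0]
[-1.59, 0.25, -4.2, 0.0, 0.0, 0.0]
left [ 0.058 -0.194 -0.012]
```

```bash
python3 -m creep '[[[0,-1.6,0,-4.2,0.2,-1,-0.5],[0,-1.6,0,-4.2,0,0,0],[0,-1.6,0,-4.2,0,0,0],[0,-1.6,0,-4.2,0,0,0],[0,-1.6,0,-4.2,0,0,0],[0,-1.6,0,-4.2,0,0,0],[0,-1.6,0,-4.2,0,0,0],[0,-1.6,0,-4.2,0,0,0]]]' 40
python3 -c "
from h import *
plan([.5087,-.2825,.17],RV)"
```

```text
t: 1.7
tool_pos: [0.4504, -0.1034, 0.2304]
orientation: [-1.509, -0.512, 0.511]
force: [0.3, 0.2, 0.5]
opening: 0.093
t 1.70 [ 0.4504 -0.1034  0.2304] F [0.3 0.2 0.5] open 0.0930 q [-0.34 -0.25  1.85  0.    1.54 -0.99]
[-1.43, 1.37, -4.04, 0.0, 0.1, 0.1]
[-1.42, 1.37, -4.04, 0.0, 0.0, 0.0]
[-1.41, 1.38, -4.04, 0.0, 0.0, 0.0]
[-1.41, 1.37, -4.05, 0.0, 0.0, 0.0]
[-0.56, 0.55, -1.6, 0.0, 0.0, 0.0]
[0.0, 0.0, 0.0, 0.0, 0.0, 0.0]
[0.0, 0.0, 0.0, 0.0, 0.0, 0.0]
[0.0, 0.0, 0.0, 0.0, 0.0, 0.0]
left [-0. -0.  0.]
```

```bash
python3 -m creep '[[[0,-1.4,1.4,-4,0,0,0],[0,-1.4,1.4,-4,0,0,0],[0,-1.4,1.4,-4,0,0,0],[0,-1.4,1.4,-4,0,0,0],[0,-0.6,0.5,-1.6,0,0,0],[0,0,0,0,0,0,0],[0,0,0,0,0,0,0],[0,0,0,0,0,0,0]]]' 40
python3 -c "
from h import *
plan([.5087,-.2825,.12],RV,step=2.5)"
```

```text
t: 2.5
tool_pos: [0.5074, -0.293, 0.1638]
orientation: [-1.507, -0.505, 0.507]
force: [-0.0, 0.3, -0.1]
opening: 0.0932
t 2.50 [ 0.5074 -0.293   0.1638] F [-0.   0.3 -0.1] open 0.0932 q [-0.61  0.14  1.6   0.    1.41 -1.26]
[0.41, 2.43, 0.41, -0.3, -0.4, 0.0]
[0.33, 1.95, 0.33, 0.0, 0.0, 0.0]
[0.0, 0.0, 0.0, 0.0, 0.0, 0.0]
[0.0, 0.0, 0.0, 0.0, 0.0, 0.0]
[0.0, 0.0, 0.0, 0.0, 0.0, 0.0]
[0.0, 0.0, 0.0, 0.0, 0.0, 0.0]
[0.0, 0.0, 0.0, 0.0, 0.0, 0.0]
[0.0, 0.0, 0.0, 0.0, 0.0, 0.0]
left [-0.  0.  0.]
```

```bash
python3 -m creep '[[[0,0.4,2.4,0.4,-0.3,-0.4,0],[0,0.3,2,0.3,0,0,0],[0,0,0,0,0,0,0],[0,0,0,0,0,0,0],[0,0,0,0,0,0,0],[0,0,0,0,0,0,0],[0,0,0,0,0,0,0],[0,0,0,0,0,0,0]]]' 40
python3 -c "
from h import *
plan([.5087,-.2825,.061],RV,step=1.5)"
```

```text
t: 3.3
tool_pos: [0.5122, -0.2797, 0.1277]
orientation: [-1.518, -0.523, 0.511]
force: [0.2, 1.1, -0.0]
opening: 0.0927
t 3.30 [ 0.5122 -0.2797  0.1277] F [ 0.2  1.1 -0. ] open 0.0927 q [-0.59  0.14  1.66  0.    1.32 -1.25]
[-0.11, 1.5, 0.02, 0.7, 0.4, 0.3]
[-0.1, 1.5, 0.0, 0.0, 0.0, 0.0]
[-0.1, 1.5, -0.01, 0.0, 0.0, 0.0]
[-0.1, 1.5, 0.0, 0.0, 0.0, 0.0]
[-0.04, 0.67, 0.0, 0.0, 0.0, 0.0]
[0.0, 0.0, 0.0, 0.0, 0.0, 0.0]
[0.0, 0.0, 0.0, 0.0, 0.0, 0.0]
[0.0, 0.0, 0.0, 0.0, 0.0, 0.0]
left [ 0. -0.  0.]
```

```bash
python3 -m creep '[[[0,-0.1,1.5,0,0.7,0.4,0.3],[0,-0.1,1.5,0,0,0,0],[0,-0.1,1.5,0,0,0,0],[0,-0.1,1.5,0,0,0,0],[0,0,0.7,0,0,0,0],[0,0,0,0,0,0,0],[0,0,0,0,0,0,0],[0,0,0,0,0,0,0]]]' 40
python3 -c "
from h import *
plan([.5087,-.2825,.061],RV,step=1)"
```

```text
t: 4.1
tool_pos: [0.5087, -0.283, 0.0563]
orientation: [-1.508, -0.508, 0.511]
force: [-1.0, 0.3, 3.8]
opening: 0.0925
t 4.10 [ 0.5087 -0.283   0.0563] F [-1.   0.3  3.8] open 0.0925 q [-0.6   0.23  1.7   0.    1.21 -1.25]
[0.03, -0.47, 0.04, -0.2, -0.1, 0.0]
[0.0, 0.0, 0.0, 0.0, 0.0, 0.0]
[0.0, 0.0, 0.0, 0.0, 0.0, 0.0]
[0.0, 0.0, 0.0, 0.0, 0.0, 0.0]
[0.0, 0.0, 0.0, 0.0, 0.0, 0.0]
[0.0, 0.0, 0.0, 0.0, 0.0, 0.0]
[0.0, 0.0, 0.0, 0.0, 0.0, 0.0]
[0.0, 0.0, 0.0, 0.0, 0.0, 0.0]
left [-0. -0.  0.]
```

```bash
python3 -m creep '[[[0,0,-0.6,0,0,0,0],[0,0,0,0,0,0,0],[1,0,0,0,0,0,0],[1,0,0,0,0,0,0],[1,0,0,0,0,0,0],[1,0,0,0,0,0,0],[1,0,0,0,0,0,0],[1,0,0,0,0,0,0]]]' 40
python3 -c "
from h import *
plan([.5087,-.2825,.061],RV,step=1)"
```

```text
t: 4.9
tool_pos: [0.5077, -0.2824, 0.0602]
orientation: [-1.506, -0.507, 0.512]
force: [-0.0, 0.6, -0.3]
opening: 0.0496
t 4.90 [ 0.5077 -0.2824  0.0602] F [-0.   0.6 -0.3] open 0.0496 q [-0.6   0.23  1.7   0.    1.22 -1.25]
[0.07, -0.08, -0.07, -0.3, -0.1, -0.1]
[0.0, 0.0, 0.0, 0.0, 0.0, 0.0]
[0.0, 0.0, 0.0, 0.0, 0.0, 0.0]
[0.0, 0.0, 0.0, 0.0, 0.0, 0.0]
[0.0, 0.0, 0.0, 0.0, 0.0, 0.0]
[0.0, 0.0, 0.0, 0.0, 0.0, 0.0]
[0.0, 0.0, 0.0, 0.0, 0.0, 0.0]
[0.0, 0.0, 0.0, 0.0, 0.0, 0.0]
left [ 0.  0. -0.]
```

```bash
python3 -m creep '[[[1,0,0,0,0,0,0],[1,0,0,0,0,0,0],[1,0,0,0,0,0,0],[1,0,0,0,0,0,0],[1,0,0,0,0,0,0],[1,0,0,0,0,0,0],[1,0,0,0,0,0,0],[1,0,0,0,0,0,0]]]' 40
python3 -c "
from h import *
plan([.5087,-.2825,.15],RV,step=1)"
```

```text
t: 5.7
tool_pos: [0.5083, -0.2819, 0.0603]
orientation: [-1.505, -0.508, 0.511]
force: [1.0, -0.1, -0.1]
opening: 0.0201
t 5.70 [ 0.5083 -0.2819  0.0603] F [ 1.  -0.1 -0.1] open 0.0201 q [-0.6   0.23  1.7   0.    1.22 -1.25]
[0.0, -1.0, 0.0, -0.3, -0.1, 0.0]
[0.0, -1.0, -0.01, 0.0, 0.0, 0.0]
[0.0, -1.0, -0.01, 0.0, 0.0, 0.0]
[0.0, -1.0, -0.01, 0.0, 0.0, 0.0]
[0.0, -1.0, -0.01, 0.0, 0.0, 0.0]
[0.0, -1.0, -0.01, 0.0, 0.0, 0.0]
[0.0, -1.0, -0.01, 0.0, 0.0, 0.0]
[-0.01, -1.0, 0.0, 0.0, 0.0, 0.0]
left [ 0.   -0.    0.01]
```

```bash
python3 -m creep '[[[1,0,-1,0,0,0,0],[1,0,-1.5,0,0,0,0],[1,0,-2,0,0,0,0],[1,0,-2,0,0,0,0],[1,0,-2,0,0,0,0],[1,0,-2,0,0,0,0],[1,0,-1.5,0,0,0,0],[1,0,-1,0,0,0,0]]]' 40
python3 - <<'E'
from h import *
s=readout.read_state();print(s['tool_pos'],s['opening'],s['force'])
c=snap('side','side1');p=proj(c,s['tool_pos']).astype(int);print(p)
b=cv2.imread('pics/side1.png')[p[1]-50:p[1]+50,p[0]-60:p[0]+60];cv2.imwrite('pics/crop2.png',cv2.resize(b,None,fx=5,fy=5,interpolation=cv2.INTER_CUBIC))
plan([.62,.05,.26],RH)
E
```

```text
t: 6.5
tool_pos: [0.5065, -0.2824, 0.1994]
orientation: [-1.504, -0.505, 0.513]
force: [-0.5, -0.5, -0.4]
opening: 0.0201
[ 0.50648428 -0.28242848  0.19936243] 0.020115333844697176 [-0.49650695 -0.54567825 -0.35315101]
[386 263]
t 6.55 [ 0.5073 -0.283   0.2013] F [-0.1 -0.8  1.7] open 0.0202 q [-0.6   0.1   1.57 -0.    1.47 -1.25]
[3.68, -0.74, 2.49, 8.0, 0.0, 0.0]
[3.68, -0.39, 2.57, 8.0, -0.1, 0.0]
[3.68, -0.03, 2.59, 8.0, 0.0, -0.1]
[3.68, 0.34, 2.56, 5.7, -0.1, 0.0]
[3.69, 0.59, 2.51, 0.0, 0.0, 0.0]
[3.69, 0.6, 2.51, 0.0, 0.0, 0.0]
[3.68, 0.6, 2.52, 0.0, 0.0, 0.0]
[3.38, 0.54, 2.3, 0.0, 0.0, 0.0]
left [0. 0. 0.]
```

View pics/crop2.png

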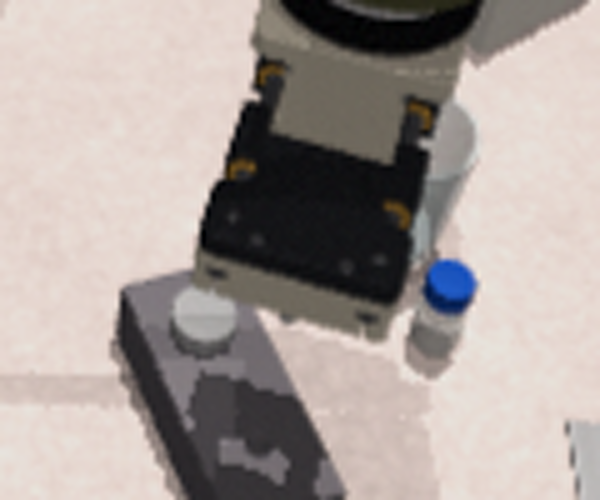

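The crop shows the spare still in its hole and the lock pin's hole empty, with the pin hidden behind the gripper at opening 20 mm. Moving to the shaker while tilting.

```bash
python3 -m creep '[[[1,3.4,-1.5,2.5,8,0,0],[1,3.7,-1,2.5,8,0,0],[1,3.7,-0.5,2.6,8,0,0],[1,3.7,0,2.6,5.7,0,0],[1,3.7,0.6,2.5,0,0,0],[1,3.7,0.6,2.5,0,0,0],[1,3.7,0.6,2.5,0,0,0],[1,3.4,0.5,2.3,0,0,0]]]' 40
python3 - <<'E'
from h import *
H=np.array([.6334,.1676,.1])
plan(H+HZ*.11,RH,step=3.)
E
```

```text
t: 7.35
tool_pos: [0.6205, 0.0508, 0.2779]
orientation: [-0.985, -0.31, 0.594]
force: [0.2, -0.5, -1.4]
opening: 0.0203
t 7.35 [0.6205 0.0508 0.2779] F [ 0.2 -0.5 -1.4] open 0.0203 q [-0.2   0.54  1.    0.38  2.01 -0.75]
[2.06, 2.14, -0.41, -1.8, -1.1, -0.5]
[2.04, 2.17, -0.39, 0.0, 0.0, 0.0]
[2.04, 2.17, -0.39, 0.0, 0.0, 0.0]
[2.01, 2.14, -0.38, 0.0, 0.0, 0.0]
[0.0, 0.0, 0.0, 0.0, 0.0, 0.0]
[0.0, 0.0, 0.0, 0.0, 0.0, 0.0]
[0.0, 0.0, 0.0, 0.0, 0.0, 0.0]
[0.0, 0.0, 0.0, 0.0, 0.0, 0.0]
left [ 0.  0. -0.]
```

```bash
python3 -m creep '[[[1,2,2.1,-0.4,-1.8,-1.1,-0.5],[1,2,2.1,-0.4,0,0,0],[1,2,2.1,-0.4,0,0,0],[1,2,2,-0.4,0,0,0],[1,0,0,0,0,0,0],[1,0,0,0,0,0,0],[1,0,0,0,0,0,0],[1,0,0,0,0,0,0]]]' 40
python3 - <<'E'
from h import *
H=np.array([.6334,.1676,.1])
for n in('side','top'):
    c=snap(n,n+'2')
    s=readout.read_state();A=Ro.from_rotvec(s['orientation']).as_matrix()
    tip=s['tool_pos']+A[:,1]*(.0153+.032);print(n,'tip px',proj(c,tip),'tcp px',proj(c,s['tool_pos']),'hole px',proj(c,H))
a=cv2.imread('pics/side2.png')[110:210,270:370];b=cv2.imread('pics/top2.png')[120:220,225:325]
cv2.imwrite('pics/crop3.png',np.hstack([cv2.resize(x,(400,400),interpolation=cv2.INTER_CUBIC) for x in(a,b)]))
print((A.T@HZ).round(3))
plan(H+HZ*.065,RH,step=1.5)
E
```

```text
t: 8.15
tool_pos: [0.6674, 0.1293, 0.1957]
orientation: [-1.01, -0.345, 0.6]
force: [0.8, -0.2, -1.6]
opening: 0.0197
side tip px [327.77851385 153.63940303] tcp px [335.84506006 144.0139578 ] hole px [318.50994218 166.47750212]
top tip px [277.88200952 159.67634636] tcp px [283.03776869 151.19082449] hole px [273.15612908 170.26357673]
[-0.005 -1.    -0.002]
t 8.25 [0.6677 0.1292 0.196 ] F [ 0.2 -0.4 -0.5] open 0.0201 q [-0.08  0.67  0.96  0.39  1.86 -0.7 ]
[-0.13, 1.49, -0.12, 0.1, 0.4, -0.3]
[-0.13, 1.49, -0.12, 0.0, 0.0, 0.0]
[-0.12, 1.4, -0.11, 0.0, 0.0, 0.0]
[0.0, 0.0, 0.0, 0.0, 0.0, 0.0]
[0.0, 0.0, 0.0, 0.0, 0.0, 0.0]
[0.0, 0.0, 0.0, 0.0, 0.0, 0.0]
[0.0, 0.0, 0.0, 0.0, 0.0, 0.0]
[0.0, 0.0, 0.0, 0.0, 0.0, 0.0]
left [-0. -0.  0.]
```

View pics/crop3.png

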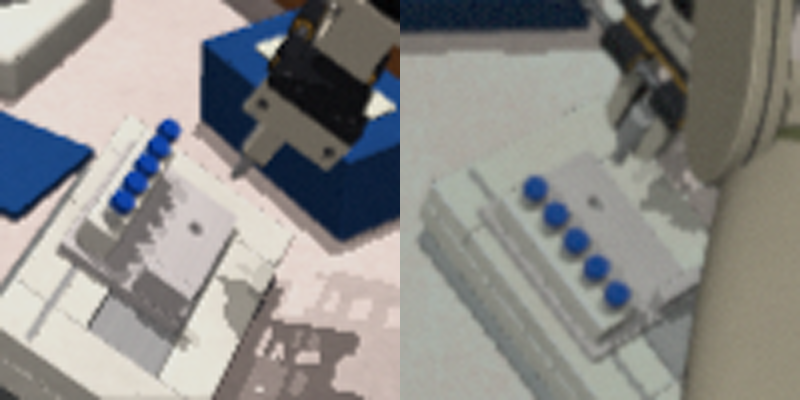

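The pin is held straight. Its tip is at about side (329,153) and top (279.5,160), within roughly 1 px of the prediction. I'll approach to about 15 mm above the hole and check again.

```bash
python3 -m creep '[[[1,-0.1,1.5,-0.1,0.1,0.4,-0.3],[1,-0.1,1.5,-0.1,0,0,0],[1,-0.1,1,-0.1,0,0,0],[1,0,0.3,0,0,0,0],[1,0,0,0,0,0,0],[1,0,0,0,0,0,0],[1,0,0,0,0,0,0],[1,0,0,0,0,0,0]]]' 40
python3 - <<'E'
from h import *
H=np.array([.6334,.1676,.1])
for n in('side','top'):
    c=snap(n,n+'3')
    s=readout.read_state();A=Ro.from_rotvec(s['orientation']).as_matrix()
    tip=s['tool_pos']+A[:,1]*(.0153+.032);print(n,'tip px',proj(c,tip),'hole px',proj(c,H))
a=cv2.imread('pics/side3.png')[140:180,300:340];b=cv2.imread('pics/top3.png')[145:185,255:295]
cv2.imwrite('pics/crop4.png',np.hstack([cv2.resize(x,(400,400),interpolation=cv2.INTER_CUBIC) for x in(a,b)]))
plan(H+HZ*.065,RH,step=1.5,n=2)
E
```

```text
t: 9.05
tool_pos: [0.6564, 0.1392, 0.1623]
orientation: [-1.013, -0.347, 0.583]
force: [-0.4, 0.5, -0.3]
opening: 0.0198
side tip px [322.75723808 161.77278727] hole px [318.50994218 166.47750212]
top tip px [275.57257211 165.81267339] hole px [273.15612908 170.26357673]
t 9.15 [0.6563 0.1393 0.1622] F [ 0.7  0.2 -1. ] open 0.0203 q [-0.08  0.64  1.06  0.39  1.78 -0.71]
[-0.11, 0.71, 0.05, 0.4, 0.0, 0.5]
[0.0, 0.0, 0.0, 0.0, 0.0, 0.0]
left [ 0.  0. -0.]
```

View pics/crop4.png

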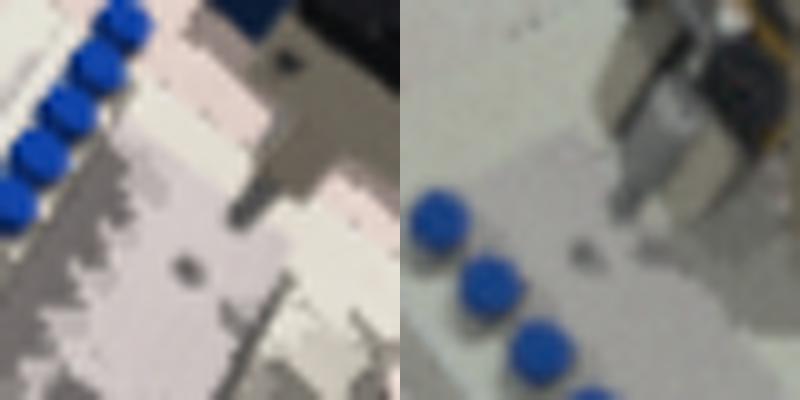

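```bash
python3 - <<'E'
from h import *
H=np.array([.6334,.1676,.1])
T=load('top3');S=load('side3')
s=readout.read_state();A=Ro.from_rotvec(s['orientation']).as_matrix();tip=s['tool_pos']+A[:,1]*.0473
P,e=tri(T,(276.7,166.0),S,(323.3,161.7));a=dark(T,273,170);b=dark(S,318,167)
Q,f=tri(T,a[0],S,b[0])
B=np.stack([YS,XS*np.sqrt(.75)+np.array([0,0,.5]),HZ])
print(P,e,tip,Q,f,a,b);print('tip err vs kin (y,x,z)mm',B@(P-tip)*1e3,'tip-hole seen',B@(P-Q)*1e3,'kin tip - H',B@(tip-H)*1e3)
np.set_printoptions(linewidth=200)
print(cv2.cvtColor(T['frame'],cv2.COLOR_RGB2GRAY)[158:174,268:286]);print(cv2.cvtColor(S['frame'],cv2.COLOR_RGB2GRAY)[155:170,314:332])
E
```

```text
[0.64146632 0.15417077 0.12443341] 0.0007537670720030119 [0.64245872 0.15804219 0.12111249] [0.63655556 0.16566084 0.0969181 ] 0.004035031800646196 (array([274.20909091, 168.84242424]), np.int64(16)) (array([319.03271028, 167.3317757 ]), np.int64(17))
tip err vs kin (y,x,z)mm [ 3.13966299 -0.48113548  4.11245289] tip-hole seen [ 3.0770395   3.26948071 29.88430874] kin tip - H [-1.39180558 -0.78422272 24.83137441]
[[167 165 160 155 156 163 161 137  91  73  93  99  99 101 105 109 102 107]
 [159 156 154 153 151 153 159 148 124  95  99  97  98  94  90  91 101 112]
 [155 152 150 157 155 151 144 142 138 102  98  95  92  89  83  95 112 117]
 [155 153 153 152 152 150 153 156 145 108 101  95  89  83  83 103 115 119]
 [156 156 155 153 154 155 152 153 147 110  94  91  87  83  98 112 117 118]
 [157 155 155 154 152 154 153 150 133  96  86  88  88  93 114 117 118 116]
 [156 156 156 156 154 155 153 139 108  93  77  95 114 109 114 115 117 114]
 [156 157 156 156 154 155 151 135 101  87  88 121 143 126 120 119 119 107]
 [158 156 157 156 153 156 154 144 108  96 107 141 150 142 121 115 110  92]
 [157 15
[... 943 characters left out ...]
108 174 215 189 181 222]
 [202 203 205 204 204 204 205 199 163  85  83 107 171 218 218 218 220 220]
 [200 203 204 205 204 205 204 200 167 107 111 163 205 212 217 219 219 219]
 [202 204 204 204 203 204 204 203 197 175 171 198 199 199 209 219 220 221]
 [203 204 204 202 198 201 203 202 203 201 199 199 200 196 199 214 220 221]
 [202 203 203 188 161 183 199 202 201 199 198 201 198 196 203 218 221 221]
 [203 203 197 145 101 132 179 201 201 198 199 199 198 197 199 217 221 221]
 [202 202 198 162 111 116 160 202 201 199 200 199 196 186 147 191 220 222]
 [202 201 202 195 158 146 174 200 199 200 201 198 194 165 128 169 221 222]
 [203 201 201 202 201 199 200 195 187 195 193 191 176 116 158 215 213 222]]
```

```bash
cat >> h.py <<'E'
B=np.stack([YS,XS*np.sqrt(.75)+np.array([0,0,.5]),HZ])
H0=np.array([.6334,.1676,.1])
def st():
    s=readout.read_state();A=Ro.from_rotvec(s['orientation']).as_matrix();tip=s['tool_pos']+A[:,1]*.0473
    print('t %.2f'%s['t'],'tip(y,x,z)mm',(B@(tip-H0)*1e3).round(1),'F(y,x,z)',(B@s['force']).round(1),'open %.4f'%s['opening'],'rotleft',Ro.from_matrix(A.T@RH).as_rotvec(degrees=True).round(1))
E
python3 -m creep '[[[1,0.15,0.5,0,0.4,0,0.5],[1,0,0.5,0,0,0,0],[1,0,0.5,0,0,0,0],[1,0,0.4,0,0,0,0],[1,0,0,0,0,0,0],[1,0,0,0,0,0,0],[1,0,0,0,0,0,0],[1,0,0,0,0,0,0]]]' 40
python3 -c "
from h import *
st()"
```

```text
t: 9.95
tool_pos: [0.651, 0.1488, 0.1437]
orientation: [-1.008, -0.339, 0.593]
force: [0.7, -0.2, -1.3]
opening: 0.0201
t 9.95 tip(y,x,z)mm [-2.4 -0.3  3.4] F(y,x,z) [-0.5 -1.1 -0.8] open 0.0201 rotleft [-0.1 -0.  -0.1]
```

```bash
python3 - <<'E'
from h import *
for n in('side','top'): snap(n,n+'4')
a=cv2.imread('pics/side4.png')[150:180,305:335];b=cv2.imread('pics/top4.png')[153:183,260:290]
cv2.imwrite('pics/crop5.png',np.hstack([cv2.resize(x,(400,400),interpolation=cv2.INTER_CUBIC) for x in(a,b)]))
E
```

```text
(no output)
```

View pics/crop5.png

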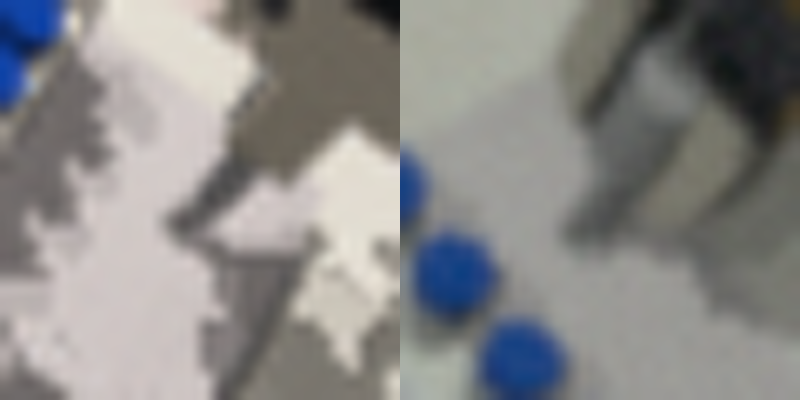

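The tip is right at the hole in both views: side (318.0,166.2) and top (273.2,169.6). Feeling downwards next.

```bash
python3 -m creep '[[[1,0,0.3,0,0,0,0],[1,0,0.3,0,0,0,0],[1,0,0.3,0,0,0,0],[1,0,0.3,0,0,0,0],[1,0,0,0,0,0,0],[1,0,0,0,0,0,0],[1,0,0,0,0,0,0],[1,0,0,0,0,0,0]]]' 40
python3 -c "
from h import *
st()"
```

```text
t: 10.85
tool_pos: [0.647, 0.1537, 0.1325]
orientation: [-1.008, -0.339, 0.593]
force: [-1.8, -0.9, -2.0]
opening: 0.0202
t 10.85 tip(y,x,z)mm [-2.3 -0.4 -9.5] F(y,x,z) [ 1.9 -0.7 -1.9] open 0.0202 rotleft [-0.1 -0.  -0.1]
```

```bash
python3 -m creep '[[[1,0,0.3,0,0,0,0],[1,0,0.3,0,0,0,0],[1,0,0.2,0,0,0,0],[1,0,0.2,0,0,0,0],[1,0,0,0,0,0,0],[1,0,0,0,0,0,0],[1,0,0,0,0,0,0],[1,0,0,0,0,0,0]]]' 40
python3 -c "
from h import *
st()"
```

```text
t: 11.65
tool_pos: [0.6463, 0.1546, 0.1306]
orientation: [-1.012, -0.345, 0.589]
force: [-0.8, -1.4, 1.4]
opening: 0.0199
t 11.65 tip(y,x,z)mm [ -2.5  -0.7 -11.7] F(y,x,z) [1.5 0.1 1.6] open 0.0199 rotleft [0.3 0.1 0.1]
```

Bar felt at −11.7 mm (12 expected), so the tip is in the carriage hole. Dragging the carriage +y with light down pressure.

```bash
python3 -m creep '[[[1,-0.2,0.1,0,0,0,0],[1,-0.2,0.1,0,0,0,0],[1,-0.2,0.1,0,0,0,0],[1,-0.2,0.1,0,0,0,0],[1,-0.2,0.1,0,0,0,0],[1,-0.2,0.1,0,0,0,0],[1,-0.2,0.1,0,0,0,0],[1,-0.2,0.1,0,0,0,0]]]' 40
python3 -c "
from h import *
st()"
```

```text
t: 12.45
tool_pos: [0.6396, 0.1498, 0.1305]
orientation: [-1.016, -0.365, 0.572]
force: [5.2, 1.3, 4.1]
opening: 0.0203
t 12.45 tip(y,x,z)mm [  4.8  -1.  -11.9] F(y,x,z) [-5.   0.2  4.6] open 0.0203 rotleft [0.9 0.5 1.4]
```

```bash
python3 -m creep '[[[1,-0.25,0.1,0,0.4,0.3,0.7],[1,-0.25,0.1,0,0.2,0.1,0.4],[1,-0.25,0.1,0,0.1,0,0.3],[1,-0.25,0.1,0,0.1,0,0.3],[1,-0.25,0.1,0,0.1,0,0.3],[1,-0.25,0.1,0,0.1,0,0.3],[1,-0.25,0.1,0,0.1,0,0.3],[1,-0.25,0.1,0,0.1,0,0.3]]]' 40
python3 -c "
from h import *
st()"
```

```text
t: 13.25
tool_pos: [0.6293, 0.1419, 0.1305]
orientation: [-1.013, -0.345, 0.602]
force: [6.5, 0.2, 3.9]
opening: 0.0201
t 13.25 tip(y,x,z)mm [ 19.3  -0.5 -12. ] F(y,x,z) [-5.3 -1.4  5.3] open 0.0201 rotleft [ 0.3  0.4 -0.5]
```

```bash
python3 -m creep '[[[1,-0.2,0.15,0,0.1,0.1,0],[1,-0.2,0.15,0,0,0.1,0],[1,-0.2,0.15,0,0.1,0,0.1],[1,-0.2,0.15,0,0,0,0.1],[1,-0.2,0.15,0,0,0,0.2],[1,-0.2,0.15,0,0,0,0.2],[1,-0.2,0.15,0,0,0,0.2],[1,-0.2,0.15,0,0,0,0.2]]]' 40
python3 -c "
from h import *
st()"
```

```text
t: 14.05
tool_pos: [0.6241, 0.1384, 0.1306]
orientation: [-1.019, -0.356, 0.597]
force: [5.8, 0.8, 6.4]
opening: 0.0203
t 14.05 tip(y,x,z)mm [ 25.1  -0.6 -12. ] F(y,x,z) [-5.1  0.7  7. ] open 0.0203 rotleft [ 0.8  0.7 -0.1]
```

```bash
python3 -m creep '[[[1,-0.22,0.15,0,0.3,0.3,0],[1,-0.22,0.15,0,0.2,0.1,0.1],[1,-0.22,0.15,0,0.1,0,0.1],[1,-0.22,0.15,0,0,0,0.2],[1,-0.22,0.15,0,0,0,0.2],[1,-0.22,0.15,0,0,0,0.2],[1,-0.22,0.15,0,0,0,0.2],[1,-0.22,0.15,0,0,0,0.2]]]' 40
python3 -c "
from h import *
st()"
```

```text
t: 14.85
tool_pos: [0.6135, 0.1341, 0.1255]
orientation: [-1.018, -0.351, 0.6]
force: [13.9, 5.9, 5.7]
opening: 0.0202
t 14.85 tip(y,x,z)mm [ 36.4  -0.4 -17.9] F(y,x,z) [-14.6  -0.4   6.8] open 0.0202 rotleft [ 0.7  0.6 -0.3]
```

The pin has dropped to −17.9 mm with a side force, so it's in the bar's hole. Easing the side load and pushing down.

```bash
python3 -m creep '[[[1,0.1,0.2,0,0.3,0.3,-0.2],[1,0.05,0.3,0,0.2,0.2,0],[1,0,0.3,0,0,0,0],[1,0,0.3,0,0,0,0],[1,0,0.3,0,0,0,0],[1,0,0.3,0,0,0,0],[1,0,0.3,0,0,0,0],[1,0,0,0,0,0,0]]]' 40
python3 -c "
from h import *
st()"
```

```text
t: 15.65
tool_pos: [0.611, 0.1403, 0.1139]
orientation: [-1.016, -0.347, 0.59]
force: [1.0, -0.2, -2.5]
opening: 0.0204
t 15.65 tip(y,x,z)mm [ 34.3  -0.5 -31.2] F(y,x,z) [-0.7 -1.9 -1.8] open 0.0204 rotleft [0.5 0.2 0.1]
```

```bash
python3 -m creep '[[[1,0,0.2,0,0.3,0.1,0],[1,0,0.2,0,0,0,0],[1,0,0.2,0,0,0,0],[1,0,0.2,0,0,0,0],[1,0,0.2,0,0,0,0],[1,0,0,0,0,0,0],[1,0,0,0,0,0,0],[1,0,0,0,0,0,0]]]' 40
python3 -c "
from h import *
st()"
```

```text
t: 16.45
tool_pos: [0.6111, 0.1406, 0.1134]
orientation: [-1.015, -0.35, 0.586]
force: [1.5, -0.4, 4.0]
opening: 0.0202
t 16.45 tip(y,x,z)mm [ 33.8  -0.6 -31.7] F(y,x,z) [-1.   0.9  4.1] open 0.0202 rotleft [0.5 0.1 0.4]
```

Home: shoulder contact at −31.7 mm (32 expected). Releasing and backing out.

```bash
python3 -m creep '[[[0.5,0,0,0,0,0,0],[0.5,0,0,0,0,0,0],[0.5,0,0,0,0,0,0],[0.5,0,0,0,0,0,0],[0.5,0,0,0,0,0,0],[0.5,0,0,0,0,0,0],[0.5,0,0,0,0,0,0],[0.5,0,0,0,0,0,0]]]'
python3 -c "
from h import *
st()"
```

```text
t: 17.25
tool_pos: [0.608, 0.1409, 0.1102]
orientation: [-1.012, -0.344, 0.591]
force: [-0.6, -1.0, -0.5]
opening: 0.0467
t 17.25 tip(y,x,z)mm [ 36.3  -0.1 -35.6] F(y,x,z) [ 1.1 -0.6 -0.2] open 0.0467 rotleft [0.3 0.  0. ]
```

```bash
python3 -m creep '[[[0.5,0,-0.5,0,0,0,0],[0.5,0,-1,0,0,0,0],[0.5,0,-1.5,0,0,0,0],[0.5,0,-2,0,0,0,0],[0.5,0,-2.5,0,0,0,0],[0.5,0,-2.5,0,0,0,0],[0.5,0,-2,0,0,0,0],[0.5,0,-1,0,0,0,0]]]'
python3 - <<'E'
from h import *
st()
for n in('side','top'): snap(n,n+'5')
a=cv2.imread('pics/side5.png')[130:210,270:350];b=cv2.imread('pics/top5.png')[140:220,245:325]
cv2.imwrite('pics/crop6.png',np.hstack([cv2.resize(x,(400,400),interpolation=cv2.INTER_CUBIC) for x in(a,b)]))
H=H0+YS*.036
for n in('side5','top5'):
    c=load(n);print(n,'expected shoulder px',proj(c,H),'head top',proj(c,H+HZ*.036))
E
```

```text
t: 18.05
tool_pos: [0.6495, 0.0855, 0.2324]
orientation: [-1.014, -0.344, 0.59]
force: [0.6, -0.3, -0.5]
opening: 0.0463
t 18.05 tip(y,x,z)mm [ 37.    1.  104.9] F(y,x,z) [-0.3 -0.8 -0.1] open 0.0463 rotleft [0.3 0.1 0. ]
side5 expected shoulder px [314.63576494 173.28137462] head top [320.32358823 166.64154618]
top5 expected shoulder px [280.39814103 179.47920927] head top [284.25313388 173.8800599 ]
```

View pics/crop6.png

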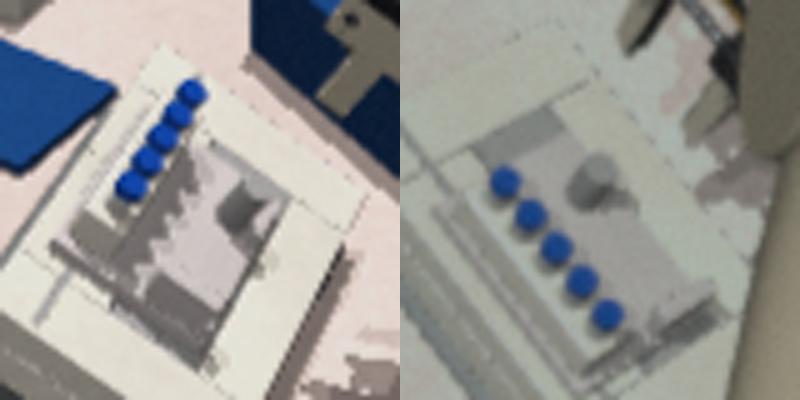

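The pin stands square on the carriage plate with its shoulder down. The head top is at side (321,167) against (320,167) expected, and top (285,172.5) against (284,174). The gripper is well clear, so I'm handing in.

```bash
python3 -c "
from h import *
st();print(robot.close_job())"
```

```text
t 18.15 tip(y,x,z)mm [ 36.7   0.8 104.4] F(y,x,z) [0.3 1.3 0.8] open 0.0464 rotleft [0.4 0.1 0.1]
the job is handed in; nothing more can be done
None
```

The lock pin is through the carriage and the bar, fully home and let go. I handed the job in at about 18 s of the 58 s allowed; no verdict was reported.

**What I did:** I took the long pin from the block, tilted it 30°, and lowered it into the carriage hole until it touched the bar, 11.7 mm down (12 mm expected). I dragged the carriage left with the pin under light pressure. It dropped into the bar's hole after about 37–39 mm of pin travel. I then pushed it down until the shoulder met the plate, at 31.7 mm (32 mm expected), with about 4 N of contact force.

**Last checks:**
- **Seated:** in the closing pictures the pin stands upright on the plate, with its head within about 1.6 px of where it should be.
- **Clear:** the gripper is about 14 cm up the pin's axis, and the force reading is back to noise.

**Disagreements and gaps:**
- **Tip position:** before insertion the cameras put the pin tip 3–4 mm from where the arm's own position did. I corrected by what both views showed, and the bar's depth then bore out the arm's height.
- **Carriage value:** I couldn't read it directly. I judge it inside the locked range only because the pin dropped in.
- **Fingers on release:** the fingers sank about 4 mm as they let go, so the tips came within about 1 mm of the plate. I felt no contact.
- **Bystanders:** I didn't measure them afterwards. The spare pin was still in its hole when I last saw it, just after the lift, and no unexpected contact showed in the force readings.

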